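Line up a hanging eye with a turning bar

TASK

Seen from the robot, the left one of the two screw eyes on the sloping frame rail stands askew. Slide the wooden-handled turning bar through its ring and screw it clockwise with the bar until its hole looks straight along the rail like that of the right eye; then draw the bar out and lay it flat on the table. Keep the fingers off the eye itself and leave the other things where they are.

Things in the scene. Friction and masses are not known exactly. Their poses are not given: they have to be found in the camera images.
- bar: loose turning bar, 0.14 kg: square wooden handle 80 x 24 x 24 mm, then a round steel shank 80 mm long, 11 mm thick, the last 10 mm tapering to a 6 mm nose; an 18 mm ferrule covers its first 4 mm. Origin at the handle's centre, on the axis, 12 mm above the table when lying flat; x runs from handle to nose (handle x = -40 to +40 mm, nose end +120 mm), z up at the start
- rail_stand: fixed plywood stand, 136 mm deep, 260 mm wide, 105 mm high, its panel sloping 30 degrees down towards the robot, with a 20 mm thick frame rail on it carrying two like screw eyes, 160 mm apart. Origin at the centre of its underside; y runs along the rail (left), x level away from the robot, z up. Ring centres at x = -33, z = 117 mm: left eye y = +65, right eye (fixed, in line) y = -95 mm
- eye: left screw eye, steel: ring 32 mm outside, 20 mm hole, 12 mm thick along the hole, on a 10 mm neck. Origin at the hole's centre, 34 mm above the rail's face. z: the screw axis, square out of the slope, 30 degrees from vertical, leaning to the robot; y: along the hole. In line when its y is parallel to the stand's y
- eye_foot (a point): where the left eye's screw enters the rail's face. The eye turns about its z only: it starts 0.6 to 1.2 rad anticlockwise (seen from the ring's side) of in line, stops 0.7 rad beyond in line and 1.9 rad before it. Stiff thread (0.08 N m): it stays where left and does not sink. The bar has about 0.5 rad of slack in the ring either way before it drives the eye
- tape_masking: bystander: roll of masking tape lying flat, 90 mm across, 18 mm high; origin at the centre of its underside
- tube_b: bystander: red paint tube lying flat, 126 mm long; origin under its centre
- jar_ink_a: bystander: dark jar with a black lid, 69 mm across, 75 mm high; origin at the centre of its underside
- ink_tin_0: bystander: red round tin, 69 mm across, 43 mm high; origin at the centre of its underside
- marker_a: bystander: white marker pen with a black cap lying on the table, 135 mm long; origin under its centre

How it is judged:
On the way, in this order (a step that is already met when the one before it is completed fails the run):
1. the bar's shank is through the left eye's ring (x of eye in the frame of bar between 0.045 and 0.11 m and y of eye in the frame of bar between -0.0065 and 0.0065 m and z of eye in the frame of bar between -0.0065 and 0.0065 m), for 0.1 s.
2. with the bar in it, the eye is turned clockwise into line with the rail (all of step 1 and angle between the y axis of eye and the y axis of rail_stand, either way round below 0.17 rad), for 0.1 s.
At the end, for the whole second after the job is handed in: the left eye's hole is within 0.17 rad (10 degrees) of the rail's direction, and the bar lies flat and still on the table top (its axis under 17 mm high) (angle between the y axis of eye and the y axis of rail_stand, either way round below 0.17 rad and height (world z) of bar below 0.017 m and angle between bar's own x axis and vertical between 1.5 and 1.64 rad and linear speed of bar below 0.02 m/s and angular speed of eye below 0.05 rad/s); the robot touches nothing.
It fails at once if the fingers push or grip the left eye (over 3 N) (contact force between the fingers and eye above 3 N).
It fails at once if a bystander (tape roll, red tube, ink jar, red tin or marker pen) is moved by more than 30 mm (distance of any of tape_masking, tube_b, jar_ink_a, ink_tin_0, marker_a from where it was at the start of the episode above 0.03 m).
It also fails if it takes over 66 s, if anything falls off the work surface, if the arm or the gripper's body presses on something with over 40 N, if the wrist force passes 120 N, or if a joint passes its speed limit or range.

ROBOT

A 6-joint arm with a two-finger parallel gripper is mounted at the origin on a cart in front of the work surface, level with it; the furniture and walls round the work are solid. World frame = base frame: x ahead of the robot, y to its left, z up, the work surface at z = 0. Lengths are in m, angles in rad, forces in N, time in s.
With the tool pointing down it reaches from about 0.375 to 0.975 m from the base axis. Payload 3.8 kg.
Tool frame: the origin (TCP) lies on the centre line of the jaws, within the pads' length; the fingertips stand 14 mm ahead of it and the grasp point (between the pads) lies 5 mm behind it (ctrl.tip_extent is the distance from the TCP to the fingertips, in m); z points along the fingers, y is the line along which they close (so a half turn about z gives the same grasp; the last joint's range is limited). The gripper opens to 85 mm and grips with 20 to 120 N. Pads are 22 mm wide; open, the fingers measure 114 mm over their backs; the gripper's body (76 mm by 85 mm) begins 54 mm behind the grasp point. The pads swing forward as they close: fully open they stand 13 mm farther back than shut.
Start: joints at [-1.271, 0.264, 1.604, -0, 1.274, -0.037], TCP at [0.223, -0.637, 0.245] pointing down, gripper open.
Joint ranges: [-2.63, 2.63], [-0.94, 2.18], [0.31, 2.57], [-1.31, 4.45], [0, 2.66], [-2.55, 2.55]. Speed limits (rad/s): [2.57, 2.57, 3.14, 3.14, 3.14, 3.14].

INTERFACE

Orientations are given as [roll, pitch, yaw] about the fixed x, y, z axes, in that order (R = Rz(yaw) Ry(pitch) Rx(roll)).
In Python, from workcell import ctrl gives the robot as it stands.
- The arm moves only by the tool step_arm, never from a script. Its argument "plan" is one flat list of numbers, 6 for each row, row after row: the shift along the world's x, y, z in cm, then the turn, a rotation vector about the world's x, y, z in degrees. In form: [tx, ty, tz, wx, wy, wz, tx, ty, tz, wx, wy, wz, ...]. A call has 1 to 12 rows; each row shifts and turns the commanded pose from where the row before left it; what a row does not reach is not made up. A row lasts 1/8 s, in which the tool goes at most 62.5 mm and 10.7 degrees, less where a joint would pass 70% of its speed; a pose out of reach is approached as far as the arm can. A call with a gripper value outside its range is refused whole. "claw" is the finger opening in cm, from 0 to 8.54, set as the call begins (left out, the last holds). The fingers move at their own pace and stop on an object; "newtons" is the grip in N (left out, the last holds). Time passes only in rows, so rows that do not move let the fingers close. It gives the time, the measured TCP pose, the force, the opening and the grip force at its end, in the units of the state.
- ctrl.get_obs(): the state, without advancing time (a new reading comes with each control period).
- ctrl.grab_frame(name): name is "scene" or "top"; returns a dict with "image" (420x560x3 uint8, red, green, blue), "camera_matrix" (3x3 intrinsics, pixels), "R" (3x3) and "t" (3): a world point X has camera coordinates R X + t. Camera axes: x right, y down, z forward; pixel columns grow to the right and rows downward; lengths in m; the calibration is good to about 2 mm. A picture is of the moment at which its call begins. There is no depth.
- ctrl.close_job(): hands the job in; it is judged then, once.
The state is a dict: "time": time; "joints": joint angles; "dq": joint speeds; "joint_efforts": joint torques, N m; "eef_pos": TCP position; "tool_rot": TCP orientation; "wrist_force": force on the tool from outside, world axes, zero at the start; "wrist_torque": the same for the moment, N m; "grip_width": opening from 0.0 (shut) to 1.0 (fully open); "finger_force": force on a finger pad.
Only numpy, scipy, OpenCV 4.12 (cv2) and the standard library are available. Lean on these libraries where they do the work, as an engineer would, in place of code of your own. Each camera call takes 0.05 s, during which the arm holds its last target. There are 200 camera calls.

## Working session

There is one attempt and no reset: what is moved stays moved. The work goes in short steps, Python scripts to look and compute and a tool call to move; the robot and the scene stay as the last step left them, time stands still between calls to the robot, and variables do not carry over. Pictures are saved under pics/ and viewed, at most 10 in all, crops included, and the job is handed in when it is done.

Besides the shell and the picture viewer there is one more tool, called after "Call:" by a JSON object that holds its "fn" and its "kwargs". step_arm: Moves the arm, as the interface text tells. Its arguments: {"type":"object","properties":{"plan":{"type":"array","items":{"type":"number"}},"claw":{"type":"number"},"newtons":{"type":"number"}},"required":["plan"]}

```bash
ls; mkdir -p pics; python3 - <<'E'
from workcell import ctrl
import cv2,pickle
o=ctrl.get_obs();print(o)
for n in("scene","top"):
    f=ctrl.grab_frame(n);pickle.dump(f,open(f"{n}0.pkl","wb"))
    cv2.imwrite(f"pics/{n}0.png",f["image"][:,:,::-1]);print(n,f["camera_matrix"],f["R"],f["t"])
E
```

```text
pics
{'time': 0.0, 'joints': array([-1.27091761e+00,  2.64769950e-01,  1.60536848e+00,  3.36350149e-05,
        1.27369762e+00, -3.69050708e-02]), 'dq': array([ 2.48303190e-05, -8.09011440e-04,  9.66229683e-04, -2.79203144e-04,
        8.05619246e-04, -9.07558382e-04]), 'joint_efforts': array([ 1.73815744e-03, -5.15116954e+01, -3.67305923e+01,  4.96574285e-04,
        1.28057870e-02, -1.91541311e-06]), 'eef_pos': array([ 0.22285543, -0.63641306,  0.24395365]), 'tool_rot': array([-3.13935197e+00, -1.14891238e-04,  3.36773777e-01]), 'wrist_force': array([ 0.09609705, -0.61407303, -0.2861163 ]), 'wrist_torque': array([0.00111417, 0.05540114, 0.0137168 ]), 'finger_force': 0.0, 'grip_width': 1.0005404868077175}
scene [[463.84650555   0.         280.6638618 ]
 [  0.         463.84650555 211.01991026]
 [  0.           0.           1.        ]] [[ 0.69938365 -0.71467997  0.00974893]
 [-0.29975018 -0.30566232 -0.90372583]
 [ 0.64885463  0.62912883 -0.42800068]] [-0.36534128  0.27419555  0.74685046]
top [[409.67286437   0.         280.24060273]
 [  0.         409.67286437 204.52457437]
 [  0.           0.           1.        ]] [[ 2.05644278e-02 -9.99779886e-01  4.15747303e-03]
 [-9.82876751e-01 -2.09780082e-02 -1.83066151e-01]
 [ 1.83113071e-01 -3.21632924e-04 -9.83091806e-01]] [0.00519695 0.56624983 0.91573093]
```

View pics/scene0.png

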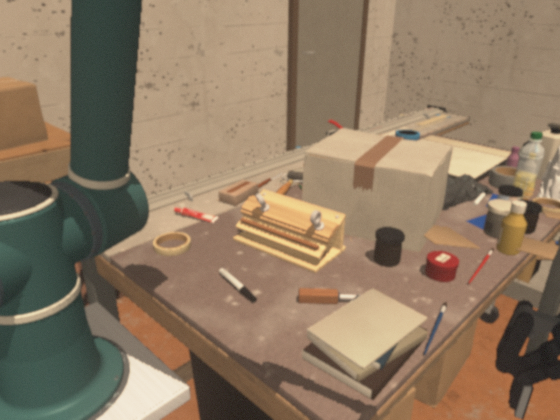

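View pics/top0.png

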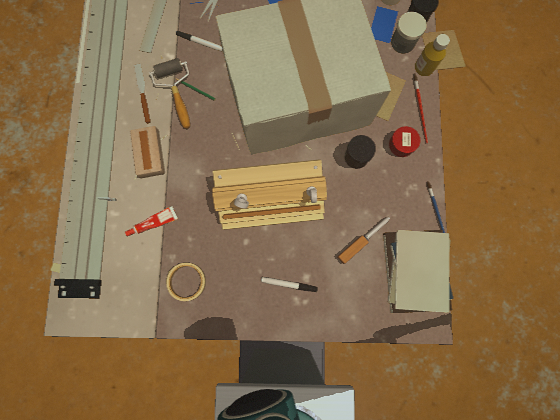

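The scene view shows the stand with its eyes near (267,209) and (317,218), and the bar near (325,296). In the top view the eyes are near (240,202) and (313,194), the bar handle is at (352,248) and the nose at (389,219). I'll zoom in on these areas next.

```bash
cat > h.py <<'E'
import numpy as np,cv2,pickle
def load(n): return pickle.load(open(n+".pkl","rb"))
def ray(f,u,v):
    d=f["R"].T@np.linalg.solve(f["camera_matrix"],[u,v,1.]);return -f["R"].T@f["t"],d/np.linalg.norm(d)
def onz(f,u,v,z):
    c,d=ray(f,u,v);return c+d*(z-c[2])/d[2]
def tri(f,p,g,q):
    a,d=ray(f,*p);b,e=ray(g,*q)
    s=np.linalg.lstsq(np.c_[d,-e],b-a,rcond=None)[0];P=a+d*s[0];Q=b+e*s[1];return (P+Q)/2,np.linalg.norm(P-Q)
def proj(f,X):
    c=f["R"]@X+f["t"];p=f["camera_matrix"]@c;return p[:2]/p[2]
E
python3 - <<'E'
from h import *
s,t=load("scene0")["image"],load("top0")["image"]
def c(im,x,y,w,h,k=None): return cv2.resize(im[y:y+h,x:x+w],(400,300),interpolation=cv2.INTER_CUBIC)
o=np.vstack([np.hstack([c(s,232,180,120,90),c(t,205,155,120,90)]),np.hstack([c(s,290,270,80,60),c(t,330,205,80,60)])])
cv2.imwrite("pics/crop.png",o[:,:,::-1])
E
```

```text
(no output)
```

View pics/crop.png

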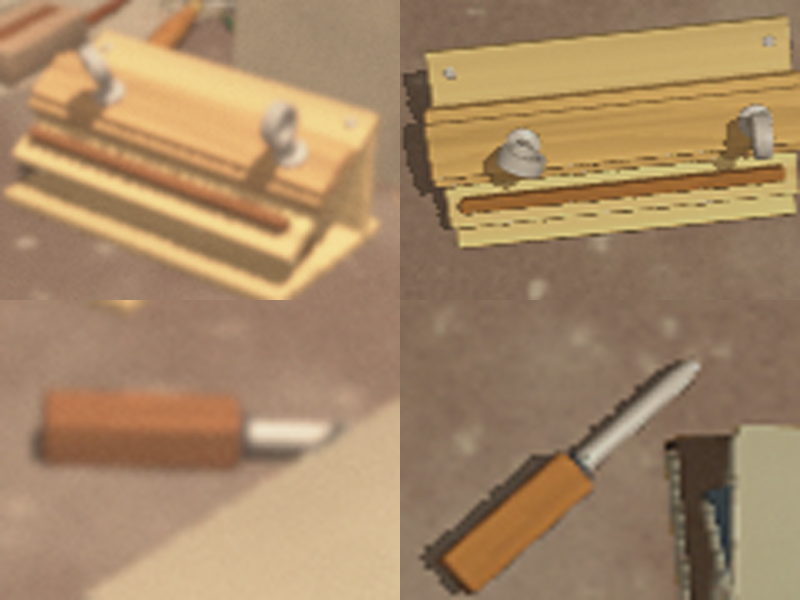

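Crop readings (full-image px): left ring at scene (260.5,200.4) and top (241,202). Right ring at scene (315.7,219) and top (314,195). The bar is clear in both views, with its nose at top (389.5,217.5).

```bash
python3 - <<'E'
from h import *
np.set_printoptions(precision=4,suppress=True)
s,t=load("scene0"),load("top0")
S=lambda x,y:(232+x/3.333,180+y/3.333); T=lambda x,y:(205+(x-400)/3.333,155+y/3.333)
for n,a,b in [("R",(279,130),(763,133)),("L",(95,68),(520,158)),("strL",(35,132),(462,207)),("strR",(285,225),(783,173)),("scrR",(350,124),(769,41))]:
    print(n,*tri(s,S(*a),t,T(*b)))
print("cams",-s["R"].T@s["t"],-t["R"].T@t["t"])
# bar handle by colour mask
for n,f,(x,y,w,h) in [("s",s,(290,280,60,30)),("t",t,(330,225,45,45))]:
    hsv=cv2.cvtColor(f["image"],cv2.COLOR_RGB2HSV); m=cv2.inRange(hsv,(5,110,90),(20,255,255)); k=np.zeros_like(m);k[y:y+h,x:x+w]=m[y:y+h,x:x+w]
    c=max(cv2.findContours(k,0,2)[0],key=cv2.contourArea); r=cv2.minAreaRect(c);print(n,r,cv2.boxPoints(r).round(1).tolist())
    b=cv2.boxPoints(r)
    if n=="t": print("handle ctr z=24:",onz(f,*r[0],.024),[onz(f,*q,.024)[:2] for q in b])
    else: sc=r[0]
    if n=="t": print("tri",tri(s,sc,t,r[0]))
sh=lambda x,y:(330+(x-400)/5,205+(y-300)/5)
nose=onz(t,*sh(697,363),.012);root=onz(t,*sh(583,462),.012);print("nose,root",nose,root,np.linalg.norm(nose-root),np.degrees(np.arctan2(*(nose-root)[1::-1])))
E
```

```text
R [ 0.5773 -0.0564  0.1115] 0.0028266427321074765
L [0.5577 0.1043 0.1117] 0.0004581941027536016
strL [0.5343 0.1485 0.052 ] 0.002920179828849723
strR [ 0.5621 -0.0765  0.0523] 0.0005554097741458541
scrR [ 0.6467 -0.0624  0.0941] 0.0008048674171744327
cams [-0.1469 -0.6472  0.571 ] [0.3888 0.0174 1.0039]
s ((317.5, 295.5), (15.0, 39.0), 90.0) [[298.0, 288.0], [337.0, 288.0], [337.0, 303.0], [298.0, 303.0]]
t ((352.9477233886719, 248.9415740966797), (10.198040008544922, 32.86906433105469), 48.179832458496094) [[337.29998779296875, 256.1000061035156], [361.79998779296875, 234.1999969482422], [368.6000061035156, 241.8000030517578], [344.1000061035156, 263.70001220703125]]
handle ctr z=24: [ 0.4672 -0.1587  0.024 ] [array([ 0.4494, -0.1212]), array([ 0.503 , -0.1803]), array([ 0.4851, -0.1963]), array([ 0.4318, -0.1373])]
tri (array([ 0.4674, -0.16  ,  0.0124]), np.float64(0.0020571658357066576))
nose,root [ 0.5466 -0.2511  0.012 ] [ 0.4968 -0.1943  0.012 ] 0.07556560691858301 -48.73271736160765
```

```bash
python3 - <<'E'
from h import *
s,t=load("scene0")["image"],load("top0")["image"]
def c(im,x,y,w,h): return cv2.resize(im[y:y+h,x:x+w],(400,400),interpolation=cv2.INTER_CUBIC)
o=np.hstack([c(s,250,188,25,25),c(t,229,188,25,25)])
cv2.imwrite("pics/crop2.png",o[:,:,::-1])
T=load("top0");S=load("scene0")
print("box corner",onz(T,246,150,0),onz(S,303,195,0))
E
```

```text
box corner [0.71556078 0.10742133 0.        ] [0.85140724 0.2249106  0.        ]
```

View pics/crop2.png

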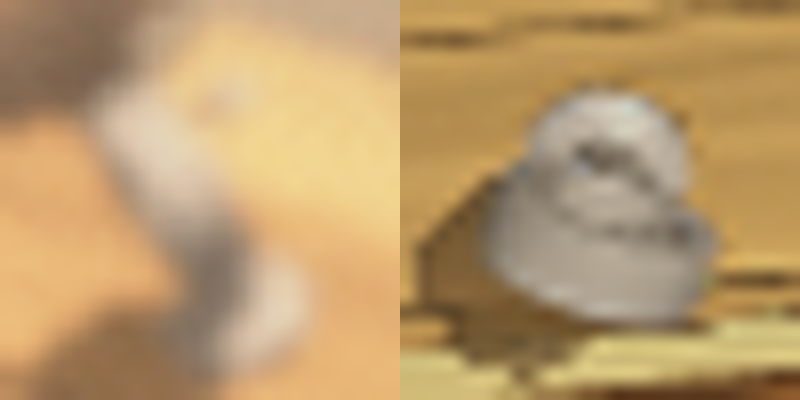

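The left ring appears edge-on in the scene view, running from (257,194) to (264,204), so its plane contains the scene ray. That gives an askew angle of about 0.96 rad. In the top view the ring's centre is about (241.7,203.5). I'll refine the position and check that it projects correctly.

```bash
cat >> h.py <<'E'
psi=0.122; ys=np.array([-np.sin(psi),np.cos(psi),0]);xs=np.array([np.cos(psi),np.sin(psi),0]);Z=np.array([0,0,1.])
n=-.5*xs+np.cos(np.pi/6)*Z; xt=np.cos(np.pi/6)*xs+.5*Z
E
python3 - <<'E'
from h import *
np.set_printoptions(precision=4,suppress=True)
S,T=load("scene0"),load("top0")
P,e=tri(S,(260.3,198.8),T,(241.7,203.5));print(P,e)
for z in(.112,.117): print(z,onz(S,260.3,198.8,z),onz(T,241.7,203.5,z))
# scene ray onto plane 34mm above face as check; right eye
for C in (P,np.array([.5577,.1043,.1145])):
  F=C-.034*n;print("foot px scene",(proj(S,F)-[250,188])*16,"top",(proj(T,F)-[229,188])*16+[400,0],"ctr",(proj(S,C)-[250,188])*16,(proj(T,C)-[229,188])*16+[400,0])
v=ray(S,260.3,198.8)[1];a=np.arctan2(v@ys,v@xt);print("a",a)
# stand upper/lower back edges check: base underside centre predicted from eye
C=P;print("stand org",C+.033*xs-.065*ys)
for a in(.965,0,-.5):
  d=-(np.cos(a)*ys-np.sin(a)*xt);print(a,d)
E
```

```text
[0.5544 0.1019 0.1177] 0.0001759519950065111
0.112 [0.5633 0.1113 0.112 ] [0.5554 0.1025 0.112 ]
0.117 [0.5556 0.103  0.117 ] [0.5544 0.102  0.117 ]
foot px scene [236.3445 312.6804] top [611.8339 169.1993] ctr [164.2192 172.8546] [603.6333 247.5278]
foot px scene [241.0109 320.4895] top [597.5917 150.4906] ctr [169.3141 181.4669] [588.9213 227.83  ]
a 0.9656745211144298
stand org [0.595  0.0414 0.1177]
0.965 [ 0.7759 -0.4785  0.411 ]
0 [ 0.1217 -0.9926 -0.    ]
-0.5 [-0.3053 -0.9216 -0.2397]
```

Call:
{"fn": "step_arm", "kwargs": {"plan": [2.03,3.97,-0.78,0,0,9.375,2.03,3.97,-0.78,0,0,9.375,2.03,3.97,-0.78,0,0,9.375,2.03,3.97,-0.78,0,0,9.375,2.03,3.97,-0.78,0,0,9.375,2.03,3.97,-0.78,0,0,9.375,2.03,3.97,-0.78,0,0,9.375,2.03,3.97,-0.78,0,0,9.375,2.03,3.97,-0.78,0,0,9.375,2.03,3.97,-0.78,0,0,9.375,2.03,3.97,-0.78,0,0,9.375,2.03,3.97,-0.78,0,0,9.375], "claw": 6}}

```text
time: 1.6
eef_pos: [0.4668, -0.1592, 0.1512]
tool_rot: [-3.141, -0.0, 2.306]
wrist_force: [0.5, 0.5, 0.5]
grip_width: 0.706
finger_force: 0.0
```

Call:
{"fn": "step_arm", "kwargs": {"plan": [0,0,-4,0,0,0,0,0,-4,0,0,0,0,0,-3,0,0,0,0,0,-1.6,0,0,0,0,0,-0.7,0,0,0,0,0,0,0,0,0]}}

```text
time: 2.35
eef_pos: [0.467, -0.1609, 0.019]
tool_rot: [3.141, 0.0, 2.3]
wrist_force: [-0.7, -0.5, 0.7]
grip_width: 0.7
finger_force: 0.0
```

Call:
{"fn": "step_arm", "kwargs": {"plan": [0,0,0,0,0,0,0,0,0,0,0,0,0,0,0,0,0,0,0,0,0,0,0,0,0,0,0,0,0,0], "claw": 1.5, "newtons": 70}}

```text
time: 2.98
eef_pos: [0.4679, -0.1611, 0.0201]
tool_rot: [3.14, 0.002, 2.3]
wrist_force: [0.1, 0.4, 7.2]
grip_width: 0.261
finger_force: 70.4
```

Call:
{"fn": "step_arm", "kwargs": {"plan": [0,0,3,0,0,0,0,0,4,0,0,0,0,0,4,0,0,0,0,0,4,0,0,0,0,0,0,0,0,0,0,0,0,0,0,0]}}

```text
time: 3.72
eef_pos: [0.4659, -0.1604, 0.1679]
tool_rot: [-3.141, -0.001, 2.3]
wrist_force: [-0.1, -0.3, -1.3]
grip_width: 0.261
finger_force: 69.5
```

```bash
python3 - <<'E'
from h import *
from workcell import ctrl
o=ctrl.get_obs();print(o["eef_pos"],o["tool_rot"],o["joints"])
ims=[]
p=np.array(o["eef_pos"])+[.04,-.045,-.005]
for k in("scene","top"):
    f=ctrl.grab_frame(k);pickle.dump(f,open(k+"1.pkl","wb"))
    u=proj(f,p).round().astype(int);x,y=u-[50,50];x=max(x,0);y=max(y,0);print(k,x,y,4)
    ims.append(cv2.resize(f["image"][y:y+100,x:x+100],(400,400),interpolation=cv2.INTER_CUBIC))
cv2.imwrite("pics/hold.png",np.hstack(ims)[:,:,::-1])
E
```

```text
[ 0.46593162 -0.1603884   0.16788859] [-3.14109284e+00 -1.02149625e-03  2.30026301e+00] [-3.82082770e-01 -1.82755231e-02  2.06792573e+00  5.38078458e-06
  1.09307966e+00 -1.11155219e+00]
scene 303 181 4
top 337 176 4
```

View pics/hold.png

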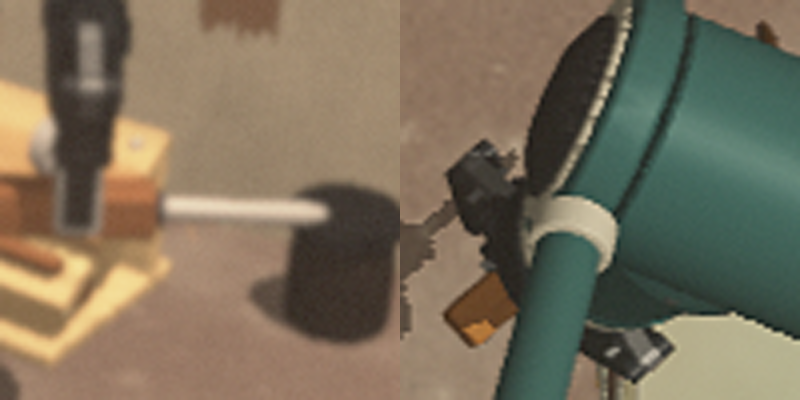

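The scene view shows the held bar with its shank root at (343.5,233) and nose at (385,234). The arm hides it in the top view. I'll solve the bar's offset in the tool from these scene pixels.

```bash
python3 - <<'E'
from h import *
np.set_printoptions(precision=4,suppress=True)
S=load("scene1"); p=np.array([.4659,-.1604,.1679]); yaw=2.3003-np.pi; b=np.array([np.cos(yaw),np.sin(yaw),0]); l=np.cross(Z,b)
# intersect rays with vertical plane through TCP containing bar
for px,nom in[((385,234),.12),((343.8,233),.044)]:
    c,d=ray(S,*px); s=((p-c)@l)/(d@l); q=c+d*s-p; print("along",q@b,"nominal",nom,"z rel tcp",q[2])
E
```

```text
along 0.12045308932363216 nominal 0.12 z rel tcp -0.00904418771770421
along 0.04299383466374422 nominal 0.044 z rel tcp -0.009521582269363837
```

```bash
cat >> h.py <<'E'
from scipy.spatial.transform import Rotation as Ro
C=np.array([.5545,.102,.117]); OFF=.0087
def pose(a,L,up=0,C=C):
    d=-(np.cos(a)*ys-np.sin(a)*xt); R=np.c_[-d,np.cross(-n,-d),-n]
    return C-L*d+(OFF+up)*n, Ro.from_matrix(R)
def delta(p0,R0,p1,R1):
    w=np.degrees((R1*R0.inv()).as_rotvec()); return (p1-p0)*100,w,np.linalg.norm(w)
def now():
    from workcell import ctrl
    o=ctrl.get_obs(); return np.array(o["eef_pos"]),Ro.from_euler("xyz",o["tool_rot"]),o
E
python3 - <<'E'
from h import *
np.set_printoptions(precision=3,suppress=True)
p,R,o=now(); a=.93
A=pose(a,.15,.1);B=pose(a,.15);I=pose(a,.08)
print(A[0],B[0],I[0]);print(delta(p,R,*A));print("A-B",delta(*A,*B));print("B-I",delta(*B,*I))
E
```

```text
[0.386 0.172 0.151] [0.436 0.178 0.064] [0.489 0.142 0.092]
(array([-7.89 , 33.183, -1.567]), array([ -1.228, -30.312,  18.039]), np.float64(35.295058315350936))
A-B (array([ 4.963,  0.608, -8.66 ]), array([0., 0., 0.]), np.float64(0.0))
B-I (array([ 5.333, -3.562,  2.806]), array([0., 0., 0.]), np.float64(0.0))
```

Call:
{"fn": "step_arm", "kwargs": {"plan": [-0.789,3.318,1.5,-0.123,-3.031,1.804,-0.789,3.318,1.5,-0.123,-3.031,1.804,-0.789,3.318,1,-0.123,-3.031,1.804,-0.789,3.318,0,-0.123,-3.031,1.804,-0.789,3.318,0,-0.123,-3.031,1.804,-0.789,3.318,0,-0.123,-3.031,1.804,-0.789,3.318,-1,-0.123,-3.031,1.804,-0.789,3.318,-1.5,-0.123,-3.031,1.804,-0.789,3.318,-1.5,-0.123,-3.031,1.804,-0.789,3.318,-1.57,-0.123,-3.031,1.804,0,0,0,0,0,0,0,0,0,0,0,0]}}

```text
time: 5.32
eef_pos: [0.3871, 0.1708, 0.1519]
tool_rot: [2.81, 0.414, 2.553]
wrist_force: [-0.3, 0.3, -1.1]
grip_width: 0.263
finger_force: 69.5
```

```bash
python3 - <<'E'
from h import *
np.set_printoptions(precision=3,suppress=True)
p,R,o=now();print(p,o["joints"]);print(delta(p,R,*pose(.93,.15,.1)));print(delta(p,R,*pose(.93,.15)))
E
```

```text
[0.387 0.171 0.152] [ 0.506 -0.472  2.531 -0.333  0.616 -0.32 ]
(array([-0.079,  0.089, -0.087]), array([ 0.091,  0.073, -0.029]), np.float64(0.11996534862375957))
(array([ 4.884,  0.697, -8.747]), array([ 0.091,  0.073, -0.029]), np.float64(0.11996534862375957))
```

Call:
{"fn": "step_arm", "kwargs": {"plan": [1.2,0.17,-2.15,0,0,0,1.2,0.17,-2.15,0,0,0,1.2,0.17,-2.15,0,0,0,1.28,0.19,-2.29,0,0,0,0,0,0,0,0,0,0,0,0,0,0,0]}}

```text
time: 6.08
eef_pos: [0.4373, 0.1772, 0.0662]
tool_rot: [2.807, 0.416, 2.549]
wrist_force: [0.3, 0.1, -0.4]
grip_width: 0.263
finger_force: 69.5
```

```bash
python3 - <<'E'
from h import *
np.set_printoptions(precision=3,suppress=True)
from workcell import ctrl
p,R,o=now();print(p,o["joints"]);print(delta(p,R,*pose(.93,.15)))
d=-R.as_matrix()[:,0]; b0=p-OFF*-R.as_matrix()[:,2]
ims=[]
for k in("scene","top"):
    f=ctrl.grab_frame(k);pickle.dump(f,open(k+"2.pkl","wb"))
    u=proj(f,C).round().astype(int);x,y=u-[25,25];print(k,x,y,8,"nose pred",(proj(f,b0+.12*d)-[x,y])*8,"ring",(proj(f,C)-[x,y])*8)
    ims.append(cv2.resize(f["image"][y:y+50,x:x+50],(400,400),interpolation=cv2.INTER_CUBIC))
cv2.imwrite("pics/pre.png",np.hstack(ims)[:,:,::-1])
E
```

```text
[0.437 0.177 0.066] [ 0.447 -0.171  2.528 -0.538  0.324 -0.13 ]
(array([-0.144,  0.056, -0.182]), array([0.014, 0.228, 0.151]), np.float64(0.2736846222735131))
scene 235 174 8 nose pred [117.044 236.61 ] ring [202.112 200.374]
top 217 178 8 nose pred [145.496 286.361] ring [197.549 203.791]
```

View pics/pre.png

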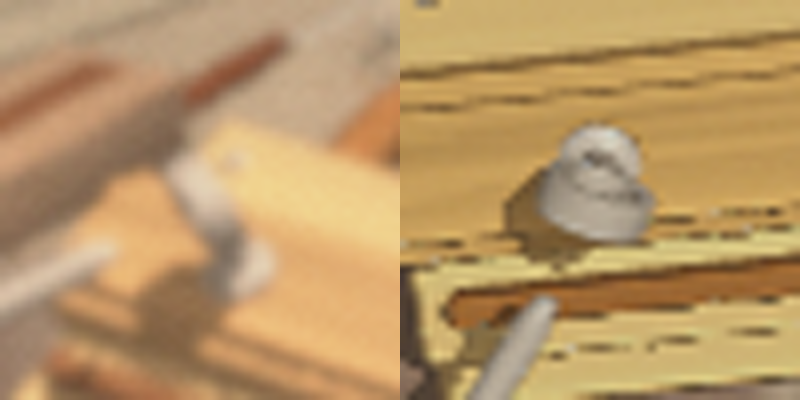

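The pre-insert view shows the nose at scene crop (112,248), which is px (249,205), and at top crop (145,298), which is px (235.1,215.2). The shank line points at the ring in both views. I'll triangulate the nose and check the aim against the ring.

```bash
python3 - <<'E'
from h import *
np.set_printoptions(precision=4,suppress=True)
S,T=load("scene2"),load("top2")
p,R,o=now();M=R.as_matrix();d=-M[:,0]
N,e=tri(S,(235+112/8,174+248/8),T,(217+145/8,178+298/8))
pred=p+OFF*M[:,2]+.12*d
print("nose",N,e,"pred",pred,"diff in (d,side,n)",(N-pred)@d,(N-pred)@np.cross(n,d),(N-pred)@n)
v=C-N;print("to ring: along",v@d,"side",v@np.cross(n,d),"n",v@n)
v=C-pred;print("pred to ring: along",v@d,"side",v@np.cross(n,d),"n",v@n)
E
```

```text
nose [0.5303 0.1166 0.1042] 0.0007190380311902587 pred [0.5328 0.1172 0.1079] diff in (d,side,n) -0.003148947053488919 -0.002748995583119907 -0.0019710094241832538
to ring: along 0.0310389695891407 side 0.0014602956822988228 n -2.0578746430424677e-05
pred to ring: along 0.027890022535651784 side -0.0012886999008210852 n -0.0019915881706136767
```

Call:
{"fn": "step_arm", "kwargs": {"plan": [0.94,-0.62,0.42,0,0,0,0.9,-0.6,0.45,0,0,0,0.75,-0.5,0.4,0,0,0,0.4,-0.26,0.2,0,0,0,0.4,-0.26,0.2,0,0,0,0,0,0,0,0,0]}}

```text
time: 6.92
eef_pos: [0.4708, 0.1557, 0.0827]
tool_rot: [2.806, 0.416, 2.551]
wrist_force: [0.4, 0.3, -1.7]
grip_width: 0.266
finger_force: 69.5
```

No contact force. I'll continue the insertion.

Call:
{"fn": "step_arm", "kwargs": {"plan": [0.4,-0.26,0.2,0,0,0,0.4,-0.26,0.2,0,0,0,0.4,-0.26,0.2,0,0,0,0.4,-0.26,0.2,0,0,0,0.4,-0.26,0.2,0,0,0,0,0,0,0,0,0]}}

```text
time: 7.68
eef_pos: [0.491, 0.1425, 0.0927]
tool_rot: [2.807, 0.416, 2.551]
wrist_force: [-0.3, -0.4, 0.0]
grip_width: 0.259
finger_force: 69.5
```

```bash
python3 - <<'E'
from h import *
np.set_printoptions(precision=3,suppress=True)
from workcell import ctrl
p,R,o=now();print(p,o["wrist_force"]);print(delta(p,R,*pose(.93,.08)))
M=R.as_matrix();print("eye in bar",M.T@(C-(p+OFF*M[:,2]))*[-1,1,-1])
ims=[]
for k in("scene","top"):
    f=ctrl.grab_frame(k);pickle.dump(f,open(k+"3.pkl","wb"))
    u=proj(f,C).round().astype(int);x,y=u-[25,25]
    ims.append(cv2.resize(f["image"][y:y+50,x:x+50],(400,400),interpolation=cv2.INTER_CUBIC))
cv2.imwrite("pics/in.png",np.hstack(ims)[:,:,::-1])
E
```

```text
[0.491 0.143 0.093] [-0.268 -0.43   0.037]
(array([-0.18 , -0.035, -0.018]), array([-0.004,  0.242,  0.055]), np.float64(0.2482475369520049))
eye in bar [ 0.079 -0.001  0.   ]
```

View pics/in.png

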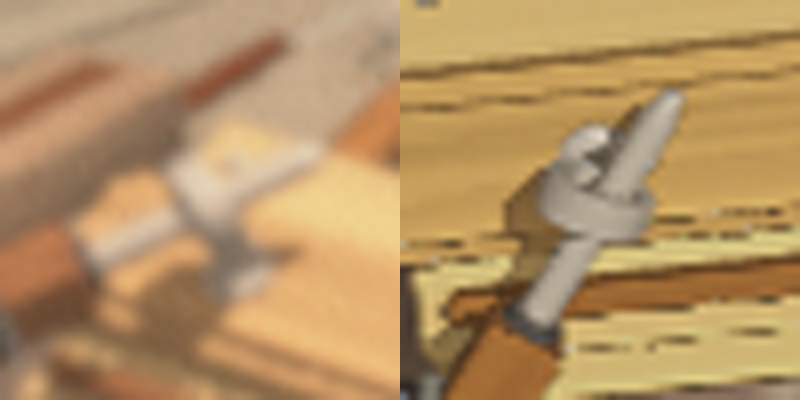

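The bar is through the ring: nose at top crop (275,95), ring at (197,205), shank visible on both sides. Next I'll work out the turning rows.

```bash
python3 - <<'E'
from h import *
np.set_printoptions(precision=2,suppress=True)
p,R,o=now()
A=np.linspace(.93,-.43,21);q=(p,R)
for a in A[1:]:
    t=pose(a,.0785);D=delta(*q,*t);print(round(a,3),D[0],D[1]);q=t
E
```

```text
0.862 [0.23 0.33 0.25] [ 1.95  0.43 -3.33]
0.794 [0.26 0.43 0.18] [ 1.93  0.24 -3.37]
0.726 [0.29 0.41 0.19] [ 1.93  0.24 -3.37]
0.658 [0.31 0.38 0.21] [ 1.93  0.24 -3.37]
0.59 [0.33 0.36 0.22] [ 1.93  0.24 -3.37]
0.522 [0.36 0.33 0.23] [ 1.93  0.24 -3.37]
0.454 [0.37 0.3  0.24] [ 1.93  0.24 -3.37]
0.386 [0.39 0.27 0.24] [ 1.93  0.24 -3.37]
0.318 [0.41 0.24 0.25] [ 1.93  0.24 -3.37]
0.25 [0.42 0.2  0.26] [ 1.93  0.24 -3.37]
0.182 [0.43 0.17 0.26] [ 1.93  0.24 -3.37]
0.114 [0.44 0.13 0.26] [ 1.93  0.24 -3.37]
0.046 [0.45 0.1  0.27] [ 1.93  0.24 -3.37]
-0.022 [0.46 0.06 0.27] [ 1.93  0.24 -3.37]
-0.09 [0.46 0.03 0.27] [ 1.93  0.24 -3.37]
-0.158 [ 0.46 -0.01  0.26] [ 1.93  0.24 -3.37]
-0.226 [ 0.46 -0.05  0.26] [ 1.93  0.24 -3.37]
-0.294 [ 0.46 -0.08  0.26] [ 1.93  0.24 -3.37]
-0.362 [ 0.46 -0.12  0.25] [ 1.93  0.24 -3.37]
-0.43 [ 0.45 -0.15  0.25] [ 1.93  0.24 -3.37]
```

Call:
{"fn": "step_arm", "kwargs": {"plan": [0.23,0.35,0.24,1.93,0.3,-3.36,0.26,0.43,0.18,1.93,0.24,-3.37,0.29,0.41,0.19,1.93,0.24,-3.37,0.31,0.38,0.21,1.93,0.24,-3.37,0.33,0.36,0.22,1.93,0.24,-3.37,0.36,0.33,0.23,1.93,0.24,-3.37,0.37,0.3,0.24,1.93,0.24,-3.37,0.39,0.27,0.24,1.93,0.24,-3.37,0.41,0.24,0.25,1.93,0.24,-3.37,0.42,0.2,0.26,1.93,0.24,-3.37,0,0,0,0,0,0]}}

```text
time: 9.15
eef_pos: [0.5253, 0.1761, 0.1159]
tool_rot: [2.628, 0.127, 1.912]
wrist_force: [2.8, 0.4, 0.2]
grip_width: 0.26
finger_force: 69.4
```

```bash
python3 - <<'E'
from h import *
np.set_printoptions(precision=3,suppress=True)
p,R,o=now();print(p,o["wrist_force"],o["wrist_torque"],o["joints"]);print(delta(p,R,*pose(.25,.0785)))
M=R.as_matrix();print("eye in bar",M.T@(C-(p+OFF*M[:,2]))*[-1,1,-1])
E
```

```text
[0.525 0.176 0.116] [2.809 0.353 0.166] [ 0.007 -0.305  0.353] [ 0.347 -0.096  2.347 -0.302  0.391  0.222]
(array([-0.107, -0.114, -0.107]), array([ 0.108,  0.229, -0.107]), np.float64(0.27444517715178307))
eye in bar [ 0.079 -0.002 -0.   ]
```

Call:
{"fn": "step_arm", "kwargs": {"plan": [0.35,0.1,0.2,1.93,0.24,-3.37,0.42,0.1,0.24,1.93,0.24,-3.37,0.45,0.1,0.27,1.93,0.24,-3.37,0.46,0.06,0.27,1.93,0.24,-3.37,0.46,0.03,0.27,1.93,0.24,-3.37,0.46,-0.01,0.26,1.93,0.24,-3.37,0.46,-0.05,0.26,1.93,0.24,-3.37,0.46,-0.08,0.26,1.93,0.24,-3.37,0.46,-0.12,0.25,1.93,0.24,-3.37,0,0,0,0,0,0]}}

```text
time: 10.4
eef_pos: [0.565, 0.1778, 0.1388]
tool_rot: [2.644, -0.177, 1.379]
wrist_force: [2.3, 4.2, 0.2]
grip_width: 0.26
finger_force: 69.5
```

```bash
cat > look.py <<'E'
from h import *
import sys
np.set_printoptions(precision=3,suppress=True)
from workcell import ctrl
p,R,o=now();print(p,o["wrist_force"],o["wrist_torque"],o["joints"])
M=R.as_matrix();print("eye in bar",M.T@(C-(p+OFF*M[:,2]))*[-1,1,-1]);d=-M[:,0];print("bar a",np.arctan2(d@xt,-(d@ys)))
ims=[]
for k in("scene","top"):
    f=ctrl.grab_frame(k);pickle.dump(f,open(k+sys.argv[1]+".pkl","wb"))
    u=proj(f,C).round().astype(int);x,y=u-[25,25]
    ims.append(cv2.resize(f["image"][y:y+50,x:x+50],(400,400),interpolation=cv2.INTER_CUBIC))
ims.append(cv2.resize(f["image"][170:220,288:338],(400,400),interpolation=cv2.INTER_CUBIC)) # right eye, same scale
cv2.imwrite(f"pics/{sys.argv[1]}.png",cv2.resize(np.hstack(ims),(798,266))[:,:,::-1])
E
python3 look.py 4
```

```text
[0.565 0.178 0.139] [2.262 4.195 0.237] [ 0.449 -0.228  0.553] [ 0.318 -0.055  2.258 -0.237  0.432  0.745]
eye in bar [ 0.079 -0.    -0.   ]
bar a -0.3589311022577781
```

View pics/4.png

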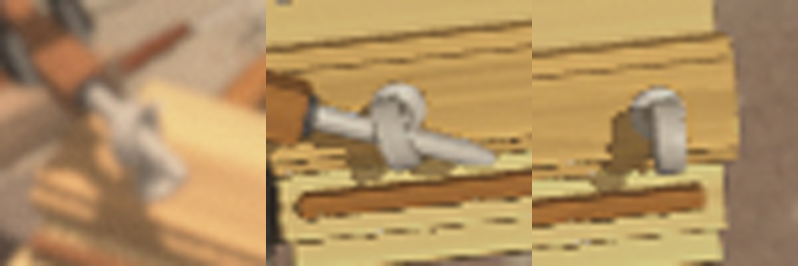

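The top view shows the left ring band still leaning about 10–15° anticlockwise compared with the right eye. I'll turn about 0.16 rad further.

Call:
{"fn": "step_arm", "kwargs": {"plan": [0.42,-0.15,0.23,1.8,0.22,-3.1,0.4,-0.18,0.22,1.8,0.22,-3.1,0.3,-0.15,0.16,1.4,0.17,-2.4,0,0,0,0,0,0,0,0,0,0,0,0]}}

```text
time: 11.12
eef_pos: [0.5756, 0.1724, 0.1444]
tool_rot: [2.679, -0.257, 1.221]
wrist_force: [2.9, 2.6, -0.3]
grip_width: 0.26
finger_force: 69.5
```

```bash
python3 look.py 5
```

```text
[0.576 0.172 0.144] [ 2.865  2.623 -0.349] [ 0.405 -0.296  0.48 ] [ 0.299 -0.046  2.237 -0.208  0.442  0.874]
eye in bar [ 0.078  0.    -0.   ]
bar a -0.5328018104076514
```

View pics/5.png

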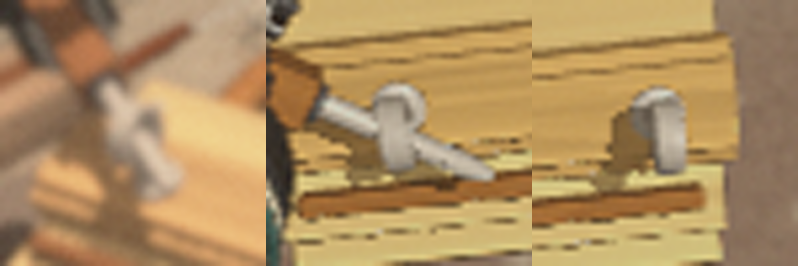

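```bash
python3 - <<'E'
from h import *
np.set_printoptions(precision=1,suppress=True)
f=load("top5"); CR=C-.16*ys; k=266/50
for nm,c,org,off in(("L",C,proj(f,C).round()-25,266),("R",CR,np.array([288,170]),532)):
  for a in ((0,) if nm=="R" else(-.2,-.1,0,.1,.2)):
    pp=np.cos(a)*xt+np.sin(a)*ys; ye=np.cos(a)*ys-np.sin(a)*xt
    g=lambda X:(proj(f,X)-org)*k+[off,0]
    pts=[g(c+s*.006*ye+.016*(-np.cos(t)*pp+np.sin(t)*n)) for s in(1,-1) for t in(0,1.0)]
    e=pts[0]-pts[1]; print(nm,a,"left edge bot,top",pts[0],pts[1],"right",pts[2],pts[3],"lean deg",np.degrees(np.arctan2(e[0],e[1])))
E
```

```text
L -0.2 left edge bot,top [379.7 170.4] [379.8 164.9] right [408.6 172.9] [409.1 167.5] lean deg -0.7018436832838626
L -0.1 left edge bot,top [383.6 171.9] [381.9 166.3] right [412.5 171.7] [411.3 166.2] lean deg 16.710349740901275
L 0 left edge bot,top [387.5 173. ] [384.1 167.6] right [416.2 170.2] [413.3 164.7] lean deg 31.97252775801867
L 0.1 left edge bot,top [391.5 173.8] [386.4 168.6] right [419.8 168.3] [415.2 163. ] lean deg 44.639371591104556
L 0.2 left edge bot,top [395.6 174.2] [388.9 169.5] right [423.1 166.1] [416.8 161.2] lean deg 55.02759193404442
R 0 left edge bot,top [657.4 177.7] [660.5 171.6] right [685.9 174.8] [689.5 168.7] lean deg -26.768310438294478
```

The ring band's lower end is near (385..414,169) in the top crop. That matches an angle of about -0.05 rad, so the eye is roughly in line. I'll do a numeric check with a low-saturation mask, comparing the left and right bands.

```bash
python3 - <<'E'
from h import *
np.set_printoptions(precision=2,suppress=True)
CR=C-.16*ys
for fr in("top4","top5"):
  f=load(fr); im=f["image"].astype(float); w=np.clip((75-(im.max(2)-im.min(2)))/50,0,1)*(im.max(2)>110)
  for nm,c in(("L",C),("R",CR)):
    u=proj(f,c);x0=int(round(u[0]));y0=int(round(u[1]))
    for v in range(y0+2,y0+9):
        r=w[v,x0-8:x0+9]; print(fr,nm,v-u[1].round(1),(r*10).round().astype(int), "mid",((r*np.arange(x0-8,x0+9)).sum()/max(r.sum(),.01)-u[0]).round(2))
E
```

```text
top4 L 1.5 [0 0 0 4 6 9 9 9 9 9 9 9 9 9 9 9 9] mid 2.22
top4 L 2.5 [ 0  0  1  0  6  9  9  9  9  9  9 10  9  9  9  9  9] mid 2.44
top4 L 3.5 [ 2  2  2  1  3  7  9  9  9  9  9  9  0  7  9 10 10] mid 2.02
top4 L 4.5 [ 2  2  1  1  1  6 10 10  9 10 10 10  5  1  0  2  4] mid 0.77
top4 L 5.5 [ 3  3  0  3  3  2  7 10 10 10  8  4  1  1  1  1  1] mid -0.29
top4 L 6.5 [1 1 1 1 2 0 0 1 1 0 1 1 1 1 1 1 2] mid 1.03
top4 L 7.5 [1 2 1 2 0 0 0 0 0 0 0 0 0 0 0 0 0] mid -6.11
top4 R 1.6999999999999886 [ 1  1  0  1  0 10  9  9  9  9  9  2  1  2  1  0  0] mid -0.15
top4 R 2.6999999999999886 [ 1  2  2  0  0 10  9  9  9  9  7  0  0  0  0  0  0] mid -0.98
top4 R 3.6999999999999886 [ 1  1  1  0  0  0 10  9  9  9  8  0  0  0  0  1  1] mid -0.14
top4 R 4.699999999999989 [ 1  2  2  0  0  0 10 10 10 10  7  1  0  0  0  0  0] mid -0.55
top4 R 5.699999999999989 [ 1  0  1  0  0  5  0  0 10  6  2  0  0  0  0  0  0] mid -0.62
top4 R 6.699999999999989 [0 0 0 0 0 0 0 0 0 0 0 0 0 0 0 0 0] mid -313.84
top4 R 7.699999999999989 [0 0 0 0 0 0 0 0 0 0 0 0 0 0 0 0 0] mid 4.16
top5 L 1.5 [ 0  0  0  1  8  9  9  9  9  9  9  9  9  
[... 311 characters left out ...]
1
top5 L 6.5 [1 1 1 1 1 2 4 7 5 2 1 1 1 1 1 1 0] mid -0.69
top5 L 7.5 [1 1 1 1 0 0 0 1 1 1 1 2 3 0 3 0 0] mid 0.55
top5 R 1.6999999999999886 [ 1  1  1  2  0 10  9  9  9  9  9  2  1  0  1  0  0] mid -0.47
top5 R 2.6999999999999886 [ 1  1  2  0  0 10  9  9  9  9  8  0  0  0  0  0  0] mid -0.92
top5 R 3.6999999999999886 [ 1  1  2  0  0  0  9  9  9 10  7  0  0  0  0  1  1] mid -0.13
top5 R 4.699999999999989 [ 1  1  2  0  0  0 10 10 10 10  8  1  0  0  0  0  0] mid -0.47
top5 R 5.699999999999989 [ 1  0  1  0  0  6  0  0 10  6  2  0  0  0  0  0  0] mid -0.64
top5 R 6.699999999999989 [0 0 0 0 0 0 0 0 0 0 0 0 0 0 0 0 0] mid -313.84
top5 R 7.699999999999989 [0 0 0 0 0 0 0 0 0 0 0 0 0 0 0 0 0] mid 4.16
```

```bash
python3 - <<'E'
from h import *
np.set_printoptions(precision=2,suppress=True)
p,R,o=now();q=(p,R)
for a in np.linspace(-.533,-.01,9)[1:]:
    t=pose(a,.0785);D=delta(*q,*t);print(round(a,3),D[0],D[1]);q=t
t=pose(-.01,.17);print(delta(*q,*t));f=load("top5");
for nm,uv in(("tape",(186,282)),("tube l",(126,236)),("tube r",(177,208))):print(nm,onz(f,*uv,.01))
E
```

```text
-0.468 [-0.35  0.25 -0.21] [-1.85 -0.19  3.26]
-0.402 [-0.43  0.17 -0.23] [-1.86 -0.23  3.24]
-0.337 [-0.43  0.13 -0.24] [-1.86 -0.23  3.24]
-0.272 [-0.44  0.1  -0.24] [-1.86 -0.23  3.24]
-0.206 [-0.44  0.07 -0.25] [-1.86 -0.23  3.24]
-0.141 [-0.45  0.03 -0.25] [-1.86 -0.23  3.24]
-0.075 [-0.45  0.   -0.26] [-1.86 -0.23  3.24]
-0.01 [-0.44 -0.03 -0.26] [-1.86 -0.23  3.24]
(array([-1.03,  9.09,  0.05]), array([0., 0., 0.]), np.float64(0.0))
tape [0.38 0.24 0.01]
tube l [0.49 0.39 0.01]
tube r [0.56 0.27 0.01]
```

Call:
{"fn": "step_arm", "kwargs": {"plan": [-0.35,0.22,-0.21,-1.86,-0.23,3.24,-0.43,0.17,-0.23,-1.86,-0.23,3.24,-0.43,0.13,-0.24,-1.86,-0.23,3.24,-0.44,0.1,-0.24,-1.86,-0.23,3.24,-0.44,0.07,-0.25,-1.86,-0.23,3.24,-0.45,0.03,-0.25,-1.86,-0.23,3.24,-0.45,0,-0.26,-1.86,-0.23,3.24,-0.44,-0.03,-0.26,-1.86,-0.23,3.24,0,0,0,0,0,0,0,0,0,0,0,0]}}

```text
time: 12.48
eef_pos: [0.5399, 0.1781, 0.1234]
tool_rot: [2.621, -0.004, 1.68]
wrist_force: [-0.8, -1.2, -1.1]
grip_width: 0.261
finger_force: 69.6
```

```bash
python3 - <<'E'
from h import *
np.set_printoptions(precision=3,suppress=True)
p,R,o=now();print(p,o["wrist_force"]);print(delta(p,R,*pose(-.01,.0785)))
E
```

```text
[0.54  0.178 0.123] [-0.826 -1.217 -1.105]
(array([0.141, 0.136, 0.154]), array([ 0.074, -0.147,  0.214]), np.float64(0.2701581219540891))
```

Call:
{"fn": "step_arm", "kwargs": {"plan": [0.12,0,0.13,0,0,0,-0.1,0.8,0,0,0,0,-0.1,0.9,0,0,0,0,-0.12,1,0,0,0,0,-0.12,1,0,0,0,0,-0.12,1,0,0,0,0,-0.12,1,0,0,0,0,-0.12,1,0,0,0,0,-0.12,1,0,0,0,0,-0.12,1,0,0,0,0,0,0,2,0,0,0,0,0,4,0,0,0]}}

```text
time: 13.98
eef_pos: [0.5298, 0.2654, 0.1833]
tool_rot: [2.624, -0.002, 1.682]
wrist_force: [0.6, -0.5, -0.8]
grip_width: 0.264
finger_force: 69.5
```

```bash
python3 look.py 6
```

```text
[0.53  0.265 0.183] [ 0.599 -0.522 -0.763] [ 0.037  0.344 -0.018] [ 0.536 -0.092  2.195 -0.372  0.591  0.688]
eye in bar [ 0.165 -0.027 -0.052]
bar a -0.010032641720555674
```

View pics/6.png

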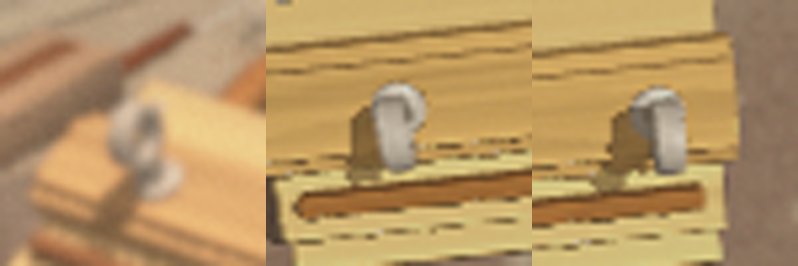

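The left ring now looks in line like the right one (top crop (375..413, 90..170)), and the bar is out. I'll take the bar back to its clear original spot.

```bash
python3 - <<'E'
from h import *
np.set_printoptions(precision=3,suppress=True)
p,R,o=now();print(delta(p,R,np.array([.467,-.16,.15]),Ro.from_euler("xyz",[np.pi,0,2.3])))
E
```

```text
(array([ -6.782, -42.83 ,  -4.188]), array([-13.113,  28.11 ,  34.64 ]), np.float64(46.49843622259132))
```

Call:
{"fn": "step_arm", "kwargs": {"plan": [-0.617,-3.894,2,-1.192,2.555,3.149,-0.617,-3.894,2,-1.192,2.555,3.149,-0.617,-3.894,1,-1.192,2.555,3.149,-0.617,-3.894,0,-1.192,2.555,3.149,-0.617,-3.894,0,-1.192,2.555,3.149,-0.617,-3.894,0,-1.192,2.555,3.149,-0.617,-3.894,0,-1.192,2.555,3.149,-0.617,-3.894,-2,-1.192,2.555,3.149,-0.617,-3.894,-2,-1.192,2.555,3.149,-0.617,-3.894,-2,-1.192,2.555,3.149,-0.617,-3.894,-3.19,-1.192,2.555,3.149,0,0,0,0,0,0]}}

```text
time: 15.58
eef_pos: [0.4615, -0.1635, 0.14]
tool_rot: [-3.128, -0.001, 2.298]
wrist_force: [-0.1, -0.1, -1.1]
grip_width: 0.263
finger_force: 69.5
```

Call:
{"fn": "step_arm", "kwargs": {"plan": [0,0,-4,0,0,0,0,0,-4,0,0,0,0,0,-2,0,0,0,0,0,-1,0,0,0,0,0,-0.6,0,0,0,0,0,0,0,0,0,0,0,0,0,0,0]}}

```text
time: 16.45
eef_pos: [0.4647, -0.1628, 0.0288]
tool_rot: [-3.133, 0.006, 2.301]
wrist_force: [0.2, 0.2, -1.6]
grip_width: 0.26
finger_force: 69.6
```

Call:
{"fn": "step_arm", "kwargs": {"plan": [0,0,-0.4,0,0,0,0,0,-0.3,0,0,0,0,0,0,0,0,0,0,0,0,0,0,0]}}

```text
time: 16.95
eef_pos: [0.4637, -0.1625, 0.0207]
tool_rot: [-3.132, 0.004, 2.301]
wrist_force: [-0.0, -0.1, -0.9]
grip_width: 0.264
finger_force: 69.6
```

Call:
{"fn": "step_arm", "kwargs": {"plan": [0,0,-0.1,0,0,0,0,0,0,0,0,0,0,0,0,0,0,0]}}

```text
time: 17.32
eef_pos: [0.464, -0.1626, 0.0202]
tool_rot: [-3.132, 0.004, 2.302]
wrist_force: [-1.9, -0.1, 4.0]
grip_width: 0.265
finger_force: 70.1
```

Call:
{"fn": "step_arm", "kwargs": {"plan": [0,0,0,0,0,0,0,0,0,0,0,0,0,0,0,0,0,0,0,0,0,0,0,0,0,0,1,0,0,0,0,0,3,0,0,0,0,0,4,0,0,0,-1,0,5,0,0,0,-1,0,5,0,0,0,0,0,0,0,0,0,0,0,0,0,0,0], "claw": 6}}

```text
time: 18.7
eef_pos: [0.4437, -0.1625, 0.2]
tool_rot: [-3.133, 0.005, 2.301]
wrist_force: [-0.0, -0.2, 0.1]
grip_width: 0.7
finger_force: 0.0
```

```bash
python3 - <<'E'
from h import *
from workcell import ctrl
p,R,o=now();print(p,o["wrist_force"],o["grip_width"])
S,T=ctrl.grab_frame("scene"),ctrl.grab_frame("top")
def handle(f,x,y,w,h):
    hsv=cv2.cvtColor(f["image"],cv2.COLOR_RGB2HSV); m=cv2.inRange(hsv,(5,110,90),(20,255,255)); k=np.zeros_like(m);k[y:y+h,x:x+w]=m[y:y+h,x:x+w]
    return cv2.minAreaRect(max(cv2.findContours(k,0,2)[0],key=cv2.contourArea))
print(handle(S,290,275,60,40),handle(load("scene0"),290,275,60,40))
d=cv2.absdiff(T["image"],load("top0")["image"]).max(2)
for nm,(x,y) in dict(tape=(186,282),tube=(151,222),jar=(360,152),tin=(405,141),marker=(289,285)).items():print(nm,d[y-22:y+22,x-26:x+26].mean().round(1))
E
```

```text
[ 0.44365606 -0.16246006  0.20000594] [-0.00966313 -0.22336891  0.14910744] 0.7002413769715545
((317.517822265625, 297.0006408691406), (39.29637145996094, 15.240283012390137), 2.0454084873199463) ((317.5, 295.5), (15.0, 39.0), 90.0)
tape 9.5
tube 10.3
jar 7.7
tin 9.0
marker 15.6
```

The bar lies flat where it started, with its handle back at the same pixels. The bystanders look unchanged and the gripper is clear.

```bash
python3 -c "
from workcell import ctrl
print(ctrl.close_job())"
```

```text
the job is handed in; nothing more can be done
None
```

I turned the left eye into line with the rail (within a few degrees, judged from the camera images), drew the bar out, laid it flat back at its starting spot, and handed the job in; no verdict came back.

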